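# Finish the slat crib, then free a sagging bolt and hold the locker gate ajar

### The job

Two loose spacer slats lie in the swing of the drying locker's gate: lay them side by side on the slat crib as its next layer, crosswise to the top pair and directly above the bottom pair, and let go of them. Then take the upright handle of the gate's sagging bolt, lift the bolt so that its toe clears the keeper's bent-up lip while drawing it back towards the hinge, and with the same handle pull the gate open until its free edge stands about 10 cm out from the frame. The gate's spring shuts it if let go, so finish while still holding the handle, with the gate standing still ajar; leave the crib in order and everything else on the table where it is.

Things in the scene. Friction and masses are not known exactly. Their poses are not given: they have to be found in the camera images.
- cage: Drying locker, an open-topped grey steel cage fixed to the table, 360 wide (y) x 220 deep (x) x 200 mm high, grey boxes inside. Origin: on the table under the middle of the gate's front face; its -x axis points out of the gate towards the robot, +y from the keeper post (y = -143 to -193) to the hinge post (y = +143 to +167), z up. The shut gate fills x = 0 to 20, y = -140 to +140, z = 12 to 200 mm.
- gate (a joint): Gate angle, rad: 0 shut, grows as the free edge (280 mm from the hinge) swings out to the cage's -x side, i.e. clockwise seen from above; stops at 1.2. A spring shuts it: 0.25 N m at 0, 0.45 N m at 0.4 rad (about 3 N at the handle). The bolt keeps it shut (a few mm of play) until drawn.
- bolt (a joint): How far the bolt is drawn back along the gate, m: 0 home, up to 0.05, moving to the cage's +y (towards the hinge) when the gate is shut. Starts 0 to 0.003. Drag about 1 N; it stays where left. Not lifted, its toe strikes the keeper lip after 5 mm from home; the toe is wholly past the lip at 0.023 and the tip is out of the keeper, so that the gate can swing, from 0.035.
- bolt_lift (a joint): How far the bolt is lifted in its worn tall guide loops, m: 0 sagged (its weight, 3 to 4 N, pulls it there), at most 0.02. The toe clears the lip from 0.011 upwards. The bolt stays level as it rises.
- handle: Upright plain steel handle of the bolt, a vertical round bar 20 mm in diameter and 68 mm tall, free all round, on a 12 mm thick stem from the bolt. Origin on its axis 18 mm below its top and 50 mm above the stem's axis (about 215 mm above the table when sagged); z up. With the bolt home it stands 60 mm in front of the gate's face at cage y = -70 mm. It moves with bolt, lift and gate, and may turn between the fingers about its own axis.
- gate_hinge (a point): Point on the gate's vertical hinge axis, 200 mm up: cage x = +10, y = +140 mm.
- gate_edge (a point): Top front corner of the gate's free edge (cage x = 0, y = -140, z = 200 mm when shut), 280 mm from the hinge axis.
- keeper_lip (a point): Top of the keeper's bent-up lip, fixed on the right-hand post: a steel tongue 30 mm long in x, 5 mm thick, which the downturned toe of the bolt (its end, 12 mm wide, reaching 18 mm below the bolt's axis) hooks behind. The bolt's axis lies 7 mm above this point when sagged and a steel wall in front of the bolt tip keeps the gate shut.
- board: Fixed plywood board 200 x 200 x 12 mm that carries the crib. Origin at the centre of its underside, on the table; z up. Bottom pair of slats along its x at y = +-55 mm, upper pair on them along its y at x = +-55 mm; the crib's top is 48 mm above the table. The next pair belongs along board x at y = +-55, x = 0, z = 48 mm (slat underside).
- slat_a: Loose wooden spacer slat 160 (its x) x 22 (y) x 18 mm (z), about 45 g, lying flat in front of the gate, roughly at right angles to it. Origin at the centre of its underside.
- slat_b: A second loose slat, the same as slat_a, lying beside it; either may go on either side of the crib.
- base_a: Slat of the crib as found (bottom layer, board y = -55 mm), loose, same size as slat_a; to stay in place. Origin at the centre of its underside.
- base_b: Slat of the crib as found (bottom layer, board y = +55 mm), loose, same size as slat_a; to stay in place. Origin at the centre of its underside.
- mid_a: Slat of the crib as found (upper layer, board x = -55 mm), loose, same size as slat_a; to stay in place. Origin at the centre of its underside.
- mid_b: Slat of the crib as found (upper layer, board x = +55 mm), loose, same size as slat_a; to stay in place. Origin at the centre of its underside.
- weight: bystander, to be left alone: brass weight, 36 mm across, 52 mm high. Origin at the centre of its underside.
- folder: bystander, to be left alone: bone folder, flat, 150 x 22 x 6 mm. Origin at the centre of its underside (mid-length).
- brush: bystander, to be left alone: paste brush 200 mm long. Origin at the centre of its underside (mid-length).
- jar: bystander, to be left alone: paste jar, 64 mm across, 75 mm high. Origin at the centre of its underside.
- tape: bystander, to be left alone: roll of paper tape, 90 mm across, 24 mm high. Origin at the centre of its underside.
- tray: bystander, to be left alone: small grey open box 150 x 110 x 45 mm. Origin at the centre of its underside.
Mind the look-alikes: they are no part of the job. Leave any turquoise look-alike of the slat_b alone.

How it is judged (in metres and radians):
On the way, in this order (a step that is already met when the one before it is completed fails the run):
1. both loose slats lie released on the crib as its third layer ((((x of slat_a in the frame of board between -0.02 and 0.02 m and y of slat_a in the frame of board between 0.039 and 0.071 m and z of slat_a in the frame of board between 0.042 and 0.054 m and angle between the x axis of slat_a and the x axis of board, either way round below 0.2 rad) and (x of slat_b in the frame of board between -0.02 and 0.02 m and y of slat_b in the frame of board between -0.071 and -0.039 m and z of slat_b in the frame of board between 0.042 and 0.054 m and angle between the x axis of slat_b and the x axis of board, either way round below 0.2 rad)) or ((x of slat_a in the frame of board between -0.02 and 0.02 m and y of slat_a in the frame of board between -0.071 and -0.039 m and z of slat_a in the frame of board between 0.042 and 0.054 m and angle between the x axis of slat_a and the x axis of board, either way round below 0.2 rad) and (x of slat_b in the frame of board between -0.02 and 0.02 m and y of slat_b in the frame of board between 0.039 and 0.071 m and z of slat_b in the frame of board between 0.042 and 0.054 m and angle between the x axis of slat_b and the x axis of board, either way round below 0.2 rad))) and contact force between the fingers and slat_a below 0.1 N and contact force between the fingers and slat_b below 0.1 N and linear speed of each of slat_a, slat_b below 0.02 m/s and distance of each of base_a, base_b, mid_a, mid_b from where it was at the start of the episode below 0.02 m), for 0.2 s.
2. the bolt is lifted over the keeper's lip while being drawn (value of joint bolt_lift above 0.009 m and value of joint bolt between 0.003 and 0.03 m), for 0.02 s.
3. the bolt is drawn out of the keeper (value of joint bolt above 0.033 m), for 0.1 s.
At the end, for the whole second after the job is handed in: Fingers press on the handle (over 1 N); gate still at 0.25 to 0.52 rad, bolt drawn over 30 mm, nothing loose against the locker; both slats released along board x (0.2 rad), at y = +-55 (16 mm), x = 0 (20 mm), underside 48 mm up (6 mm); the other crib slats within 20 mm of their start (all of step 1 and value of joint gate between 0.25 and 0.52 rad and value of joint bolt above 0.03 m and velocity of joint gate between -0.05 and 0.05 rad/s and contact force between the fingers and handle above 1 N and contact force between each of slat_a, slat_b, weight, folder, brush, jar, tape, tray and cage below 0.1 N); the arm keeps its last pose, push and grip.
It fails at once if a bystander is moved by more than 40 mm (distance of any of weight, folder, brush, jar, tape, tray from where it was at the start of the episode above 0.04 m).
It also fails if it takes over 67 s, if anything falls off the work surface, if the arm or the gripper's body presses on something with over 40 N, if the wrist force passes 120 N, or if a joint passes its speed limit or range.

### The arm

A 6-joint arm with a two-finger parallel gripper is mounted at the origin on the work surface. World frame = base frame: x ahead of the robot, y to its left, z up, the work surface at z = 0. Lengths are in m, angles in degrees, forces in N, time in s.
With the tool pointing down it reaches from about 0.35 to 0.775 m from the base axis. Payload 7.3 kg.
Tool frame: the origin (TCP) lies midway between the tips of the shut fingers; the grasp point (between the pads) lies env.grip_depth behind it (env.grip_depth is the distance from the TCP to the grasp point, in m); z points along the fingers, y is the line along which they close (so a half turn about z gives the same grasp; the last joint's range is limited). The gripper opens to 92 mm and grips with 3 to 60 N. Pads are 19 mm wide; open, the fingers measure 130 mm over their backs; the gripper's body (75 mm by 190 mm) begins 47 mm behind the grasp point.
Start: joints at [-76.662, 19.595, 87.324, -0, 73.075, -8.365], TCP at [0.194, -0.488, 0.227] pointing down, gripper open.
Joint ranges: [-145.02, 145.02], [-44.19, 115.74], [2.07, 154.8], [-57.11, 237.11], [16.16, 152.29], [-177.93, 177.93]. Speed limits (degrees/s): [147.25, 147.25, 180, 180, 180, 180].

### API

Orientations are given as [roll, pitch, yaw] about the fixed x, y, z axes, in that order (R = Rz(yaw) Ry(pitch) Rx(roll)).
In Python, from rig import env, optics gives the robot as it stands.
- The arm moves only by the shell command python3 -m jog 'ROWS' [OPENING] [FORCE]. ROWS is text: rows parted by semicolons, each of 4 numbers parted by spaces: the shift along the tool's x, y, z in mm, then the turn about the tool's z in degrees. In form: dx dy dz turn; .... A call has 1 to 20 rows; each row is the pose to reach, as a shift and turn from the pose commanded when the call began, along the tool's axes at that moment; what a row does not reach only later rows make up. A row lasts 1/10 s, in which the tool goes at most 50 mm and 8.59 degrees, less where a joint would pass 70% of its speed; a pose out of reach is approached as far as the arm can. A call with a gripper value outside its range is refused whole. OPENING is the opening, from 0 (shut) to 1 (fully open), set as the call begins (- or left out, the last holds). The fingers move at their own pace and stop on an object; FORCE is the grip in N (left out, the last holds). Time passes only in rows, so rows that repeat a pose let the fingers close. It gives the time, the measured TCP pose, the force, the opening and the grip force at its end, in the units of the state.
- env.get_state(): the state, without advancing time (a new reading comes with each control period).
- optics.get_image(name): name is "side" or "top" or "wrist"; returns a dict with "frame" (420x560x3 uint8, blue, green, red), "mtx" (3x3 intrinsics, pixels), "rvec" (rotation vector, rad) and "tvec" (3), from world to camera coordinates, as OpenCV has them. Camera axes: x right, y down, z forward; pixel columns grow to the right and rows downward; lengths in m; the calibration is good to about 2 mm. The wrist camera is an equidistant fisheye: a pixel r from the principal point sees the ray r / f radians off the axis. A picture is of the moment at which its call begins. There is no depth.
- env.job_done(): hands the job in; it is judged then, once.
The state is a dict: "clock": time; "qpos": joint angles; "dq": joint speeds; "effort": joint torques, N m; "position": TCP position; "tool_rot": TCP orientation; "contact_force": force on the tool from outside, world axes, zero at the start; "moment": the same for the moment, N m; "finger_gap": opening from 0.0 (shut) to 1.0 (fully open); "grip_force": force on a finger pad.
Only numpy, scipy, OpenCV 4.12 (cv2) and the standard library are available. Lean on these libraries where they do the work, as an engineer would, in place of code of your own. Each camera call takes 0.05 s, during which the arm holds its last target. There are 200 camera calls.

## Working session

There is one attempt and no reset: what is moved stays moved. The work goes in short steps, Python scripts to look and compute and a shell command to move; the robot and the scene stay as the last step left them, time stands still between calls to the robot, and variables do not carry over. Pictures are saved under pics/ and viewed, at most 10 in all, crops included, and the job is handed in when it is done.

```bash
mkdir -p pics; python3 - <<'E'
from rig import env, optics
import cv2
print(env.get_state(), env.grip_depth)
for n in ("top","side"):
    d=optics.get_image(n); cv2.imwrite(f"pics/{n}0.png",d["frame"]); print(n,d["mtx"],d["rvec"].ravel(),d["tvec"].ravel())
E
```

```text
{'clock': 0.0, 'qpos': array([-7.66631642e+01,  1.96370425e+01,  8.73779622e+01,  7.65107597e-04,
        7.30747133e+01, -8.36426930e+00]), 'dq': array([-0.05731785, -0.01553038,  0.01093768,  0.11443722,  0.03392329,
        0.04819971]), 'effort': array([-1.19395327e-04, -4.31243598e+01, -2.44213468e+01,  7.15467031e-02,
        5.58741507e-02, -1.32240607e-04]), 'position': array([ 0.19406241, -0.48737168,  0.22603502]), 'tool_rot': array([-1.79911343e+02, -1.37747560e-02,  2.17008711e+01]), 'contact_force': array([ 0.79154185,  0.41570968, -0.0338352 ]), 'moment': array([-0.00561391, -0.01447115,  0.03599426]), 'grip_force': 0.0, 'finger_gap': 0.9991765941363767} 0.0188
top [[470.24436077   0.         268.12880352]
 [  0.         470.24436077 213.09692119]
 [  0.           0.           1.        ]] [ 2.18330238 -2.11889969  0.16646085] [-0.01334283  0.53709064  1.53887173]
side [[539.7974063    0.         286.63286209]
 [  0.         539.7974063  205.71583344]
 [  0.           0.           1.        ]] [ 2.22028414 -0.2863099   0.17004165] [-0.54079614  0.19717176  1.61569764]
```

View pics/top0.png

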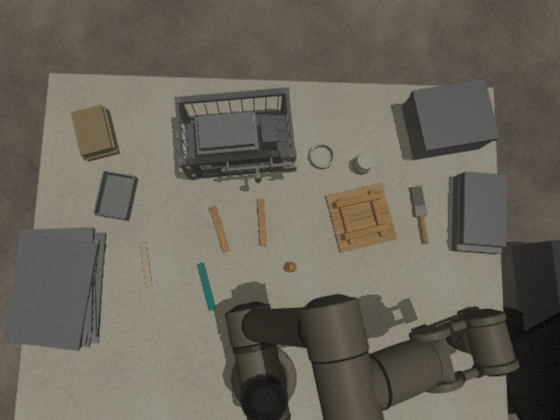

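View pics/side0.png

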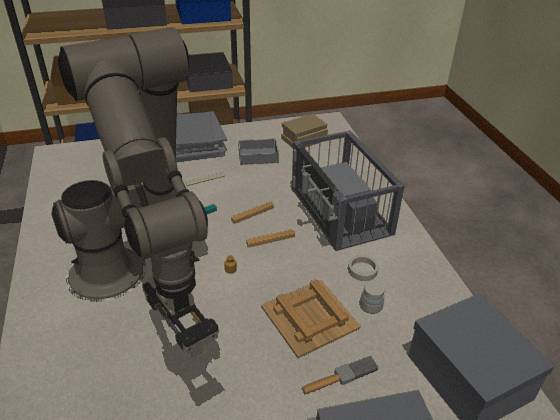

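Top view: the gate and handle are near (250,180). The slat candidates are the orange sticks at (219,229) and (262,222), plus a turquoise one at (206,287). The two orange ones lie in front of the gate as described; the turquoise is the look-alike to leave alone. The crib is at (362,217). I'll confirm with an enlarged crop.

```bash
cat > h.py <<'E'
import numpy as np, cv2
from rig import env, optics
def ray(d,uv):
    R,_=cv2.Rodrigues(d["rvec"]); t=np.ravel(d["tvec"])
    return -R.T@t, R.T@np.linalg.inv(d["mtx"])@np.array([uv[0],uv[1],1.])
def onz(d,uv,z):
    c,r=ray(d,uv); return c+r*(z-c[2])/r[2]
def tri(obs):
    A=0;b=0
    for d,uv in obs:
        c,r=ray(d,uv); r/=np.linalg.norm(r); P=np.eye(3)-np.outer(r,r); A=A+P; b=b+P@c
    return np.linalg.solve(A,b)
def proj(d,p): return cv2.projectPoints(np.float64(p).reshape(-1,1,3),d["rvec"],d["tvec"],d["mtx"],None)[0].reshape(-1,2)
E
python3 - <<'E'
from h import *
d=optics.get_image("top"); f=d["frame"]
cv2.imwrite("pics/top1.png",cv2.resize(f[80:250,165:395],None,fx=3.45,fy=3.45,interpolation=cv2.INTER_CUBIC))
s=optics.get_image("side")
cv2.imwrite("pics/side1.png",cv2.resize(s["frame"][125:275,220:420],None,fx=4,fy=4,interpolation=cv2.INTER_CUBIC))
hsv=cv2.cvtColor(f,cv2.COLOR_BGR2HSV)
for lo,hi in (((5,110,60),(22,255,255)),):
    m=cv2.inRange(hsv,lo,hi)
    for c in cv2.findContours(m,cv2.RETR_EXTERNAL,cv2.CHAIN_APPROX_NONE)[0]:
        if cv2.contourArea(c)>60:
            b=cv2.boxPoints(cv2.minAreaRect(c)); w=np.array([onz(d,p,.015)[:2] for p in b])
            e=np.array([w[1]-w[0],w[2]-w[1]]); l=np.linalg.norm(e,axis=1); a=e[l.argmax()]
            print(b.mean(0).round(1),w.mean(0).round(3),l.round(3),"ang",np.degrees(np.arctan2(a[1],a[0])).round(1))
E
```

```text
[290.5 266.5] [ 0.362 -0.078] [0.03 0.03] ang -88.3
[422.9 229.5] [ 0.501 -0.526] [0.015 0.092] ang -171.6
[218.9 228.7] [0.483 0.168] [0.02  0.156] ang -160.8
[261.5 221.5] [0.512 0.024] [0.018 0.155] ang -174.9
[360.6 216.9] [ 0.538 -0.313] [0.2   0.195] ang -74.8
```

View pics/top1.png

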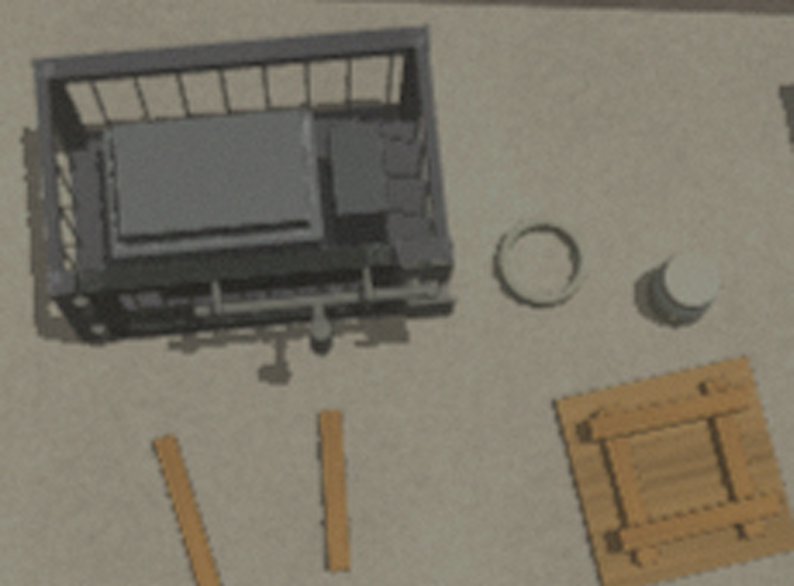

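View pics/side1.png

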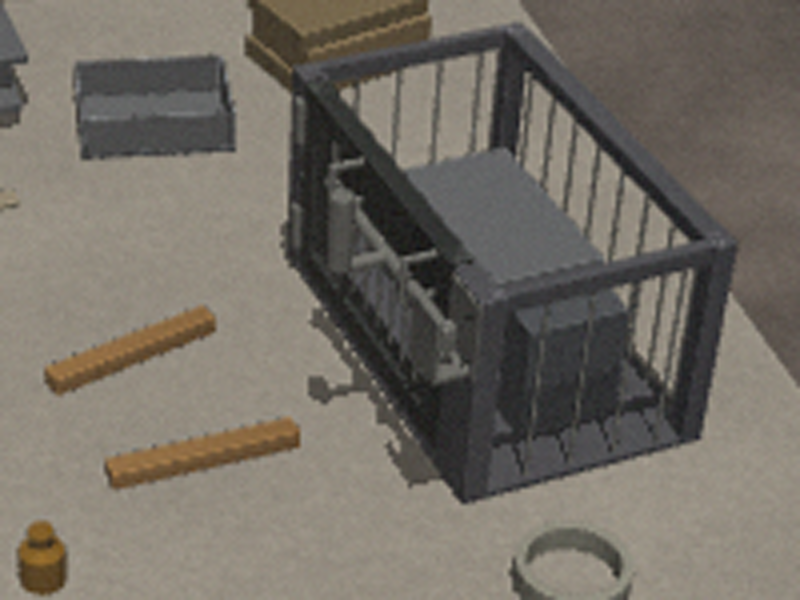

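The crops confirm the two orange slats as slat_a and slat_b. The crib's upper pair runs roughly along world y, and the handle is at about crop (320,325) in the top view. Next I'll work out the cage pose and the first moves.

```bash
cat >> h.py <<'E'
def rot(a): a=np.radians(a); return np.array([[np.cos(a),-np.sin(a)],[np.sin(a),np.cos(a)]])
def go(*wps):
    """wps: (x,y,z TCP, yaw) -> shift along the tool axes in mm and turn in deg from present pose"""
    s=env.get_state(); p=s["position"]; R=cv2.Rodrigues(np.zeros(3))[0]
    from scipy.spatial.transform import Rotation as Ro
    R=Ro.from_euler("xyz",s["tool_rot"],degrees=True).as_matrix()
    for w in wps:
        d=R.T@(np.array(w[:3])-p)*1000
        print("go",d.round(1),"turn",round((s["tool_rot"][2]-w[3]+180)%360-180,1))
E
python3 - <<'E'
from h import *
d=optics.get_image("top"); s=optics.get_image("side")
T=lambda u,v:(165+u/3.45,80+v/3.45); S=lambda u,v:(220+u/4,125+v/4)
for n,l in (("hinge back",(S(515,28),T(35,62))),("keep back",(S(735,243),T(428,27))) ):
    print(n,onz(s,l[0],.2).round(3),onz(d,l[1],.2).round(3))
for n,p in (("hingefront",S(300,72)),("keepfront",S(490,290))): print(n,onz(s,p,.2).round(3))
print("keep foot",onz(s,S(467,498),0).round(3))
print("handle top",onz(d,T(320,318),.233).round(3), "crib",onz(d,T(685,468),.048).round(3))
for p in ((555,400),(745,357)): print(onz(d,T(*p),.012).round(3))
go((.46,-.28,.26,15),(.40,-.02,.26,15))
print("cam top", ray(d,(0,0))[0])
E
```

```text
hinge back [0.863 0.291 0.2  ] [0.867 0.304 0.2  ]
keep back [ 0.914 -0.054  0.2  ] [ 0.912 -0.05   0.2  ]
hingefront [0.658 0.263 0.2  ]
keepfront [ 0.71  -0.066  0.2  ]
keep foot [ 0.705 -0.075  0.   ]
handle top [0.631 0.039 0.233] crib [ 0.537 -0.316  0.048]
[ 0.607 -0.194  0.012]
[ 0.657 -0.384  0.012]
go [323.8 -94.7 -33.4] turn 6.7
go [ 364.2 -358.4  -33.3] turn 6.7
cam top [0.31038972 0.01557928 1.60005815]
```

```bash
python3 -c "
from h import *
go((.46,-.28,.24,5),(.512,.024,.15,5),(.512,.024,.003,5))"
```

```text
go [323.8 -94.7 -13.4] turn 16.7
go [ 484.5 -357.8   76.7] turn 16.7
go [ 484.5 -357.8  223.7] turn 16.7
```

```bash
python3 -m jog '108 -32 -4 6; 216 -64 -8 12; 324 -95 -13 17; 324 -95 -13 17; 378 -180 0 17; 430 -270 40 17; 484 -358 77 17; 484 -358 77 17; 484 -358 77 17; 484 -358 77 17; 484 -358 77 17; 484 -358 77 17; 484 -358 77 17; 484 -358 77 17' 0.8 30
python3 - <<'E'
from h import *
go((.512,.024,.003,5))
d=optics.get_image("wrist"); cv2.imwrite("pics/w1.png",d["frame"]); print(d["mtx"],d["rvec"].ravel(),d["tvec"].ravel())
E
```

```text
clock: 1.7
position: [0.5116, 0.0272, 0.1486]
tool_rot: [-179.9, 0.1, 5.0]
contact_force: [0.4, -0.9, -0.1]
finger_gap: 0.801
grip_force: 0.0
go [  0.3   3.4 145.6] turn -0.0
[[325.1922621    0.         278.64756073]
 [  0.         325.1922621  211.72078122]
 [  0.           0.           1.        ]] [-2.16835332  1.98937334  0.25741423] [-0.01713498  0.48410493  0.44339082]
```

View pics/w1.png

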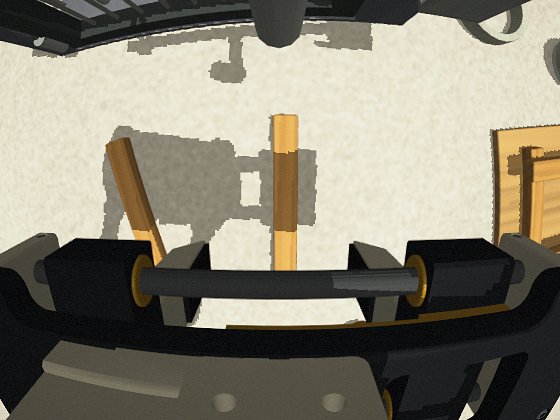

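The wrist view shows slat_b centred between the open fingers, at column 285 against a midpoint of about 279. Grasping it.

```bash
python3 -m jog '0 3 45 0; 0 3 90 0; 0 3 125 0; 0 3 143 0; 0 3 145 0; 0 3 145 0; 0 3 145 0; 0 3 145 0' 
python3 -m jog '0 0 0 0; 0 0 0 0; 0 0 0 0; 0 0 0 0; 0 0 0 0; 0 0 0 0; 0 0 0 0; 0 0 0 0' 0 30
python3 - <<'E'
from h import *
B=np.array([.536,-.315]); R=rot(14.8)
for sy in (-.055,.055): print((B+R@[0,sy]).round(4))
p=B+R@[0,-.055]; go((.512,.024,.15,5),(*p,.15,14.8),(*p,.051,14.8))
E
```

```text
clock: 2.55
position: [0.5127, 0.0204, 0.0062]
tool_rot: [180.0, -0.2, 4.7]
contact_force: [-0.1, 0.5, -0.5]
finger_gap: 0.798
grip_force: 0.0
clock: 3.35
position: [0.5117, 0.0208, 0.0046]
tool_rot: [180.0, 0.0, 4.7]
contact_force: [-0.4, -0.4, 0.2]
finger_gap: 0.237
grip_force: 30.0
[ 0.55   -0.3682]
[ 0.522  -0.2618]
go [   0.6   -3.1 -145.4] turn -0.3
go [   6.3  390.8 -145.3] turn -10.1
go [  6.3 390.8 -46.3] turn -10.1
```

```bash
python3 -m jog '0 0 -45 0; 0 0 -90 0; 0 20 -130 0; 0 60 -145 0; 1 110 -145 -3; 2 160 -145 -6; 3 210 -145 -10; 4 260 -145 -10; 5 310 -145 -10; 6 355 -145 -10; 6 391 -145 -10; 6 391 -145 -10; 6 391 -145 -10; 6 391 -145 -10; 6 391 -145 -10'
python3 - <<'E'
from h import *
go((.550,-.3682,.0525,14.8))
d=optics.get_image("wrist"); t=optics.get_image("top")
cv2.imwrite("pics/w2.png",np.hstack([cv2.resize(d["frame"],(400,300)),cv2.resize(t["frame"][160:280,310:470],(400,300),interpolation=cv2.INTER_CUBIC)]))
E
```

```text
clock: 4.85
position: [0.55, -0.3669, 0.1499]
tool_rot: [-180.0, 0.0, 14.8]
contact_force: [-0.0, -0.6, -0.4]
finger_gap: 0.236
grip_force: 30.0
go [-0.3  1.3 97.4] turn -0.0
```

View pics/w2.png

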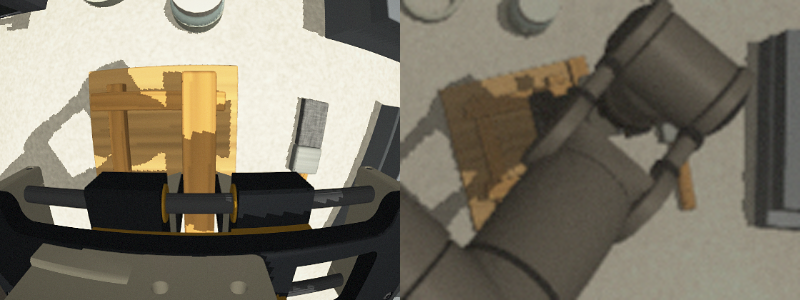

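The slat is held parallel to the board, above the right-hand side. Placing it.

```bash
python3 -m jog '0 1 40 0; 0 1 75 0; 0 1 90 0; 0 1 95 0; 0 1 97 0; 0 1 97 0; 0 1 97 0; 0 1 97 0; 0 1 97 0'
python3 -m jog '0 0 0 0; 0 0 0 0; 0 0 0 0; 0 0 0 0; 0 0 -20 0; 0 0 -60 0; 0 0 -105 0; 0 0 -105 0; 0 0 -105 0' 0.5
python3 -c "
from h import *
go((.50,-.15,.16,15),(.483,.168,.12,19.2),(.483,.168,.0035,19.2))"
```

```text
clock: 5.85
position: [0.5503, -0.3696, 0.0536]
tool_rot: [179.9, -0.0, 14.7]
contact_force: [0.1, -0.4, -1.0]
finger_gap: 0.237
grip_force: 30.0
clock: 6.75
position: [0.5505, -0.3697, 0.1591]
tool_rot: [179.9, -0.1, 14.7]
contact_force: [-1.5, -0.3, -1.7]
finger_gap: 0.499
grip_force: 0.0
go [   7.  -225.3   -1.4] turn -0.3
go [  71.2 -537.3   37.9] turn -4.5
go [  71.  -537.6  154.4] turn -4.5
```

```bash
python3 -m jog '0 -50 0 0; 0 -100 0 0; 0 -150 0 0; 5 -200 0 0; 10 -250 0 0; 20 -300 0 0; 30 -350 0 -2; 40 -400 0 -4; 50 -450 0 -4; 60 -500 0 -4; 71 -537 38 -4; 71 -537 38 -4; 71 -537 38 -4; 71 -537 38 -4; 71 -537 38 -4; 71 -537 38 -4' 0.8
python3 - <<'E'
from h import *
go((.483,.168,.0035,19.2))
d=optics.get_image("wrist"); t=optics.get_image("top")
cv2.imwrite("pics/w3.png",np.hstack([cv2.resize(d["frame"],(400,300)),cv2.resize(t["frame"][160:280,310:470],(400,300),interpolation=cv2.INTER_CUBIC)]))
E
```

```text
clock: 8.35
position: [0.483, 0.167, 0.1204]
tool_rot: [180.0, -0.1, 18.6]
contact_force: [-0.3, 0.5, -0.1]
finger_gap: 0.799
grip_force: 0.0
go [  0.2  -1.  116.9] turn -0.6
```

View pics/w3.png

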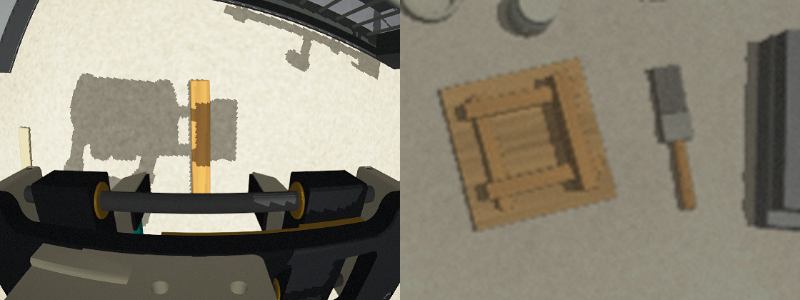

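Slat_b lies on the crib's right side along board x, and slat_a is centred between the fingers. Grasping slat_a and checking slat_b's position.

```bash
python3 -m jog '0 -1 45 0; 0 -1 85 0; 0 -1 108 0; 0 -1 117 0; 0 -1 117 0; 0 -1 117 0; 0 -1 117 0'
python3 -m jog '0 0 0 0; 0 0 0 0; 0 0 0 0; 0 0 0 0; 0 0 0 0; 0 0 0 0; 0 0 0 0; 0 0 -45 0; 0 0 -90 0; 0 0 -150 0; 0 0 -150 0; 0 0 -150 0' 0 30
python3 - <<'E'
from h import *
t=optics.get_image("top"); p=onz(t,(310+177/2.5,160+125/2.5),.066)[:2]
print("slat_b in board",(rot(14.8).T@(p-[.536,-.315])).round(3))
go((.522,-.262,.155,14.8),(.522,-.262,.053,14.8))
E
```

```text
clock: 9.15
position: [0.4831, 0.1692, 0.0041]
tool_rot: [180.0, -0.2, 18.7]
contact_force: [0.4, -0.3, 0.6]
finger_gap: 0.797
grip_force: 0.0
clock: 10.35
position: [0.483, 0.1693, 0.1545]
tool_rot: [180.0, -0.2, 18.7]
contact_force: [-0.5, 0.8, -0.3]
finger_gap: 0.239
grip_force: 30.0
slat_b in board [ 0.005 -0.058]
go [-100.2  421.1   -2.4] turn 3.9
go [-100.2  421.1   99.6] turn 3.9
```

```bash
python3 -m jog '-12 48 0 0; -24 96 0 0; -36 144 0 0; -48 192 0 0; -60 240 0 2; -72 288 0 4; -84 336 0 4; -95 384 0 4; -100 421 -2 4; -100 421 -2 4; -100 421 -2 4; -100 421 -2 4; -100 421 40 4; -100 421 75 4; -100 421 92 4; -100 421 98 4; -100 421 99 4; -100 421 99 4; -100 421 99 4; -100 421 99 4'
python3 -c "
from h import *
go((.522,-.262,.053,14.8))"
```

```text
clock: 12.4
position: [0.5229, -0.2621, 0.0548]
tool_rot: [179.9, -0.1, 14.7]
contact_force: [-0.5, 0.1, -0.5]
finger_gap: 0.238
grip_force: 30.0
go [-0.9 -0.3  1.8] turn -0.1
```

```bash
python3 -m jog '0 0 1.5 0; 0 0 1.5 0; 0 0 1.5 0'
python3 -m jog '0 0 0 0; 0 0 0 0; 0 0 0 0; 0 0 0 0; 0 0 -20 0; 0 0 -60 0; 0 0 -110 0; 0 0 -160 0; 0 0 -210 0; 0 0 -230 0; 0 0 -230 0; 0 0 -230 0' 0.5
python3 -c "
from h import *
go((.55,-.05,.28,8.5),(.60,.0405,.28,8.5))"
```

```text
clock: 12.7
position: [0.5223, -0.2618, 0.0523]
tool_rot: [180.0, -0.0, 14.7]
contact_force: [-0.3, 1.0, -1.2]
finger_gap: 0.24
grip_force: 30.0
clock: 13.9
position: [0.5221, -0.2616, 0.2817]
tool_rot: [-180.0, 0.0, 14.7]
contact_force: [0.0, 0.1, 0.2]
finger_gap: 0.503
grip_force: 0.0
go [  80.7 -197.6    1.7] turn 6.2
go [ 152.1 -272.5    1.7] turn 6.2
```

```bash
python3 -m jog '20 -49 0 2; 40 -98 0 4; 60 -147 0 6; 81 -197 0 6; 100 -235 0 6; 112 -262 0 6; 112 -262 0 6; 112 -262 0 6; 112 -262 0 6; 112 -262 0 6; 112 -262 0 6' 0.6
python3 - <<'E'
from h import *
print(env.get_state()["position"])
d=optics.get_image("wrist"); t=optics.get_image("top")
cv2.imwrite("pics/w4.png",np.hstack([d["frame"],cv2.resize(t["frame"][170:260,320:400],(240,270),interpolation=cv2.INTER_CUBIC)[:, :].repeat(1,0) if 0 else cv2.copyMakeBorder(cv2.resize(t["frame"][170:260,320:400],(240,270),interpolation=cv2.INTER_CUBIC),0,150,0,0,0)]))
E
```

```text
clock: 15.0
position: [0.5641, 0.0189, 0.282]
tool_rot: [180.0, 0.0, 8.6]
contact_force: [0.2, 0.4, 0.3]
finger_gap: 0.602
grip_force: 0.0
[0.56408482 0.01885184 0.28201803]
```

View pics/w4.png

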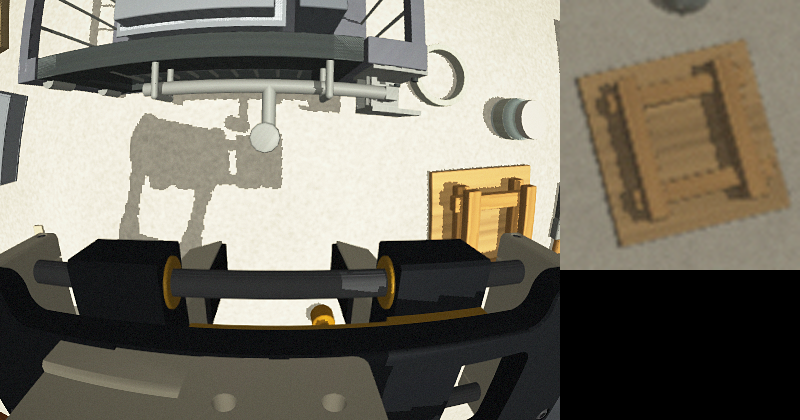

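Both slats are on the crib. The wrist view shows the handle's top disc at (265,137), with the bolt running parallel to the image rows. I'll locate the handle from this fisheye view.

```bash
python3 - <<'E'
from h import *
d=optics.get_image("wrist"); K=d["mtx"]
def fonz(u,v,z):
    x=(u-K[0,2])/K[0,0]; y=(v-K[1,2])/K[1,1]; r=np.hypot(x,y); q=np.array([x/r*np.sin(r),y/r*np.sin(r),np.cos(r)])
    R,_=cv2.Rodrigues(d["rvec"]); c=-R.T@np.ravel(d["tvec"]); w=R.T@q; return c+w*(z-c[2])/w[2]
h=fonz(265,137,.233); a=fonz(150,91,.175); b=fonz(362,91,.175); print("handle",h,"bolt line",a,b, "yaw",np.degrees(np.arctan2(a[1]-b[1],a[0]-b[0]))-90)
h=(h[:2]+[.631,.039])/2; print(h)
# drawn 44 mm, then gate opened q about the hinge
ya=8.5; O=h-rot(ya)@[-.06,-.07]; H=O+rot(ya)@[.010,.140]
go((*h,.28,ya),(*h,.200,ya))
for q in (0,.1,.2,.3,.38):
    r=rot(ya)@rot(-np.degrees(q))@np.array([-.07,-.21+.044])
    print(q,(H+r).round(4),"tool-frame mm from handle home:",(np.diag([1,-1])@rot(ya).T@(H+r-h)*1000).round(1),"turn",round(np.degrees(q),1))
E
```

```text
handle [0.62542245 0.03659626 0.233     ] bolt line [0.65156931 0.14175762 0.175     ] [ 0.67480821 -0.03372951  0.175     ] yaw 7.543505870310639
[0.62821122 0.03779813]
go [66.1 -8.6  2.3] turn 0.1
go [66.1 -8.6 82.3] turn 0.1
0 [0.6217 0.0813] tool-frame mm from handle home: [ -0. -44.] turn 0.0
0.1 [0.6045 0.0866] tool-frame mm from handle home: [-16.2 -51.8] turn 5.7
0.2 [0.5879 0.0937] tool-frame mm from handle home: [-31.6 -61.2] turn 11.5
0.3 [0.5721 0.1023] tool-frame mm from handle home: [-45.9 -72.1] turn 17.2
0.38 [0.5602 0.1103] tool-frame mm from handle home: [-56.6 -81.8] turn 21.8
```

```bash
python3 -m jog '33 -4 0 0; 65 -8 0 0; 65 -8 0 0; 65 -8 0 0; 65 -8 30 0; 65 -8 60 0; 65 -8 80 0; 65 -8 84 0; 65 -8 84 0; 65 -8 84 0; 65 -8 84 0'
python3 -m jog '0 0 0 0; 0 0 0 0; 0 0 0 0; 0 0 0 0; 0 0 0 0; 0 0 0 0; 0 0 0 0; 0 0 0 0' 0 45
```

```text
clock: 16.25
position: [0.6278, 0.0377, 0.1999]
tool_rot: [180.0, -0.2, 8.7]
contact_force: [-0.6, -0.4, -0.2]
finger_gap: 0.599
grip_force: 0.0
clock: 17.05
position: [0.6272, 0.0378, 0.1982]
tool_rot: [180.0, -0.0, 8.7]
contact_force: [-0.1, 0.4, 0.9]
finger_gap: 0.206
grip_force: 45.0
```

The gap is 19 mm on a 20 mm bar, so the grip may be off-centre. One look to check.

```bash
python3 - <<'E'
from h import *
d=optics.get_image("wrist")["frame"]; s=optics.get_image("side")
c=proj(s,[.628,.038,.215])[0].astype(int); print(c, proj(s,[[.628,.038,.233],[.628,.038,.165]]), "crop origin",c-40)
S=s["frame"][c[1]-40:c[1]+40,c[0]-40:c[0]+40]
cv2.imwrite("pics/w5.png",np.hstack([cv2.resize(d[150:310,180:380],(400,320),interpolation=cv2.INTER_CUBIC),cv2.resize(S,(320,320),interpolation=cv2.INTER_CUBIC)]))
E
```

```text
[306 177] [[306.33670838 172.57550339]
 [305.36549238 190.60065513]] crop origin [266 137]
```

View pics/w5.png

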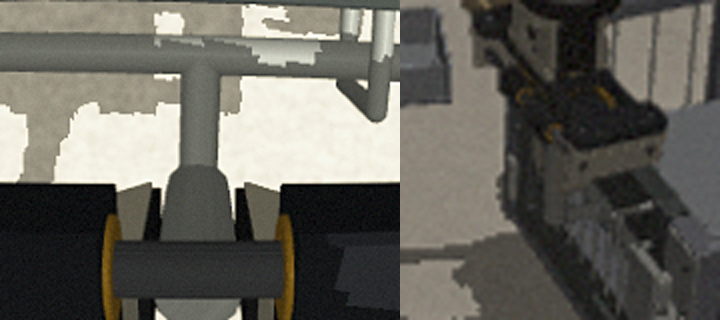

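```bash
python3 - <<'E'
from h import *
d=optics.get_image("wrist"); K=d["mtx"]; R,_=cv2.Rodrigues(d["rvec"]); t=np.ravel(d["tvec"])
p=env.get_state()["position"]
for o in (-12,-8,-4,0,4,8,12):
    out=[]
    for dx,z in ((10,.165),(10,.233),(-10,.233)):
        w=np.array([*(p[:2]+rot(8.6)@[(o+dx)/1000,0]),z]); q=R@w+t; th=np.arctan2(np.hypot(q[0],q[1]),q[2]); u=q[:2]/np.hypot(q[0],q[1])*th*K[0,0]+K[:2,2]; out.append(((u-[180,150])*2).round())
    print(o,*out)
E
```

```text
-12 [195. 187.] [195. 296.] [195. 370.]
-8 [195. 175.] [194. 279.] [195. 356.]
-4 [195. 163.] [194. 263.] [195. 341.]
0 [195. 151.] [194. 246.] [195. 327.]
4 [195. 138.] [194. 228.] [195. 311.]
8 [195. 125.] [194. 210.] [195. 296.]
12 [195. 113.] [194. 192.] [194. 279.]
```

The handle is about 4 mm off the pad centre, which is fine. Lifting, then drawing.

```bash
python3 -m jog '0 0 -5 0; 0 0 -10 0; 0 0 -15 0; 0 0 -16 0; 0 0 -16 0; 0 -3 -16 0; 0 -6 -16 0; 0 -10 -16 0; 0 -14 -16 0; 0 -18 -16 0; 0 -22 -16 0; 0 -26 -16 0; 0 -30 -16 0; 0 -34 -16 0; 0 -38 -16 0; 0 -41 -16 0; 0 -43 -16 0; 0 -43 -16 0; 0 -43 -16 0'
python3 -c "
from h import *
d=optics.get_image('wrist')['frame']; s=optics.get_image('side')['frame']; 
cv2.imwrite('pics/spare.png',d)"
```

```text
clock: 19.1
position: [0.6208, 0.0807, 0.2142]
tool_rot: [-180.0, -0.0, 8.7]
contact_force: [1.8, 2.1, -4.4]
finger_gap: 0.213
grip_force: 45.0
```

Hanging load is -4.4 N and the draw is 43 mm, so the bolt is lifted and drawn. Now swinging the gate open along its arc.

```bash
python3 -m jog '-4 -2 0 1.5; -8 -4 0 3; -12 -6 0 4.5; -16 -8 0 6; -20 -10 0 7; -24 -12.5 0 8.5; -28 -15 0 10; -31.5 -17 0 11.5; -31.5 -17 0 11.5; -31.5 -17 0 11.5'
```

```text
clock: 20.2
position: [0.587, 0.0923, 0.2143]
tool_rot: [180.0, -0.0, -2.8]
contact_force: [3.5, 0.3, -3.1]
finger_gap: 0.209
grip_force: 45.0
```

```bash
python3 -m jog '-4.5 -1.7 0 1.6; -9 -3.8 0 3.2; -13.5 -6 0 4.9; -18 -8.6 0 6.5; -22.6 -11.5 0 8; -27 -14.4 0 9.7; -27 -14.4 0 9.7; -27 -14.4 0 9.7; -27 -14.4 0 9.7; -27 -14.4 0 9.7; -27 -14.4 0 9.7'
python3 - <<'E'
from h import *
print(env.get_state()["position"])
t=optics.get_image("top")["frame"]; w=optics.get_image("wrist")["frame"]
cv2.imwrite("pics/fin.png",np.hstack([cv2.resize(w,(400,300)),cv2.resize(t[80:260,170:410],(400,300),interpolation=cv2.INTER_CUBIC)]))
E
```

```text
clock: 21.3
position: [0.5608, 0.1078, 0.2141]
tool_rot: [180.0, 0.0, -12.5]
contact_force: [3.0, -2.1, -4.1]
finger_gap: 0.21
grip_force: 45.0
[0.56083873 0.10776551 0.21410713]
```

View pics/fin.png

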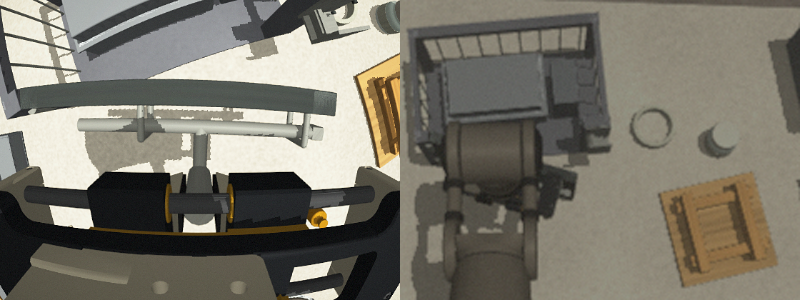

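The gate stands open and parallel to the tool at about 0.37 rad, with the bolt drawn and held. The crib at right in the top view is in order. Handing in.

```bash
python3 -m jog '0 0 0 0; 0 0 0 0; 0 0 0 0; 0 0 0 0; 0 0 0 0' && python3 -c "
from rig import env
print(env.job_done())"
```

```text
clock: 21.9
position: [0.5608, 0.1081, 0.2142]
tool_rot: [180.0, -0.0, -12.5]
contact_force: [2.4, -2.4, -3.4]
finger_gap: 0.206
grip_force: 45.0
the job is handed in; nothing more can be done
None
```

I handed the job in at 21.9 s: both slats are released on the crib, the bolt is lifted and drawn about 43 mm, and the gate is held still by the handle at about 0.37 rad (estimated from arm motion and camera images; the judge returned no result).

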